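# Load the whisking machine's battery case and click it shut

### The job

Put the battery pack flat into its cradle inside the open plywood battery case, then swing the sprung lid over and press its free edge down until the spring catch clicks and the lid stays shut by itself. Press with feeling: never more than 20 newtons anywhere on the case or lid. Leave everything else on the table where it stands.

Things in the scene. Friction and masses are not known exactly. Their poses are not given: they have to be found in the camera images.
- pack: battery pack, a black block with a grey band, 90 (x) x 42 (y) x 40 mm high, about 0.28 kg, loose and lying flat on the table. Origin: centre of its underside; x along its length, z up. Either end may go either way in the cradle
- case: plywood battery case, 130 (x) x 150 (y) mm outside, screwed to the table, open on top; walls 5 mm thick, 60 mm high; floor 6 mm thick. Origin: centre of its underside, on the table; z up. The lid's hinge runs along the case's x axis on the +y wall; the lid's free edge and the spring catch are at the -y wall
- cradle (a point): point on the case's floor, 6 mm above the table, at the case's middle; axes as the case's. The pack's origin belongs here, its length along x. The cradle is ledges 10 mm high at the pack's four corners, about 3 mm of play all round; the middle 60 mm of the pack's long sides stays free for fingers, with 45 mm of room beside each
- hinge_mid (a point): middle of the lid's hinge line, fixed on the case: 75 mm from the case's middle towards +y, 68 mm above the table; axes as the case's
- lid (a joint): opening angle of the lid, rad: 0 level, 1.57 upright, 2.25 open stop. Mass 0.13 kg. A spring (about 0.18 N m/rad, free at 2.0, and 0.06 N m of friction) drives it open: 1 to 3 N at the free edge holds it down; let go before it has clicked, it springs open well past 0.3. Clicked shut it rests somewhere between -0.06 and 0.06, as the catch is set
- catch (a point): the spring catch on the -y wall's outside below mid free edge, at its middle setting, 54 mm above the table: a sprung roller on a block set up to 8 mm higher or lower (not measured: find it by feel). Pressing at lid_edge meets it about 9 mm above rest; the push rises to 7 to 12 N, then dies away as the edge goes over and drops 3 mm onto a rubber rest (4 N/mm, 1.5 mm deep, hard below)
- lid_edge (a point): place to press: point on the lid's outer face, mid-width, 153 mm from the hinge, 12 mm from the free edge. z: out of the outer face (up when shut); -y: from hinge to free edge. The lid is a plywood board 142 mm wide, 6 mm thick, its underside level with the hinge line, free edge 165 mm from the hinge with a lip 18 mm deep below it
- caddy: bystander: plain steel can with a pale cap, 62 mm diameter, 75 mm high; origin at the centre of its underside
- bowl: bystander: dark blue bowl, 140 mm across, 75 mm high; origin under its centre
- dish: bystander: shallow grey bowl, 150 mm across, 35 mm high; origin under its centre
- whisk: bystander: bamboo whisk standing on its tines, 62 mm across, 105 mm high; origin under its centre
- spoon: bystander: wooden spoon lying along its x, 170 mm long; origin under its middle
- screwdriver: bystander: screwdriver lying along its x, 170 mm long; origin under its middle
- ladle: bystander: bamboo ladle, a cup 56 mm across and 50 mm high with a handle 104 mm long along +x; origin under the cup
Not all that is in view belongs to the job. Several things have the shape of the case; the one meant has the colours described above. Several things look just like the pack: the one meant starts farthest to the robot's left.

How it is judged:
By the outcome, as a careful person would: the job done as asked, in the order asked, and still so for the second after the job is handed in, with the robot touching nothing.
It also fails if it takes over 72 s, if anything falls off the work surface, if the arm or the gripper's body presses on something with over 40 N, if the wrist force passes 120 N, or if a joint passes its speed limit or range.

### The arm

A 6-joint arm with a two-finger parallel gripper is mounted at the origin on the work surface. World frame = base frame: x ahead of the robot, y to its left, z up, the work surface at z = 0. Lengths are in m, angles in degrees, forces in N, time in s.
With the tool pointing down it reaches from about 0.4 to 0.825 m from the base axis. Payload 7 kg.
Tool frame: the origin (TCP) lies on the front face of the gripper's body, between the roots of the fingers; the fingertips stand 66 mm ahead of it and the grasp point (between the pads) lies 47 mm ahead of it; z points along the fingers, y is the line along which they close (so a half turn about z gives the same grasp; the last joint's range is limited). The gripper opens to 88 mm and grips with 3 to 60 N. Pads are 19 mm wide; open, the fingers measure 130 mm over their backs; the gripper's body (78 mm by 193 mm) begins 47 mm behind the grasp point.
Start: joints at [-57.175, 20.546, 0.682, 0, -70.136, -16.507], TCP at [0.19, -0.648, 0.292] pointing down, gripper open.
Joint ranges: [-176.03, 176.03], [-82.01, 121.73], [-58.28, 71.71], [-173.87, 95.51], [-174.79, -0.11], [-173.66, 173.66]. Speed limits (degrees/s): [136.94, 136.94, 172.46, 180, 180, 180].

### API

Orientations are given as [roll, pitch, yaw] about the fixed x, y, z axes, in that order (R = Rz(yaw) Ry(pitch) Rx(roll)).
In Python, from plant import ctrl gives the robot as it stands.
- The arm moves only by the tool send_rows, never from a script. Its argument "deltas" is a list of rows, each a list of 2 entries, a list of its own where there are three numbers: the shift along the tool's x, y, z each as a share of 800 mm, from -1 to 1, then the turn about the tool's z as a share of 90 degrees, from -1 to 1. A call has exactly 5 rows; each row is the pose to reach, as a shift and turn from the pose commanded when the call began, along the tool's axes at that moment; what a row does not reach only later rows make up. A row lasts 1/12 s, in which the tool goes at most 41.7 mm and 7.16 degrees, less where a joint would pass 70% of its speed; a pose out of reach is approached as far as the arm can. A call with a number of a shift or a turn outside -1 to 1 is refused whole. A call with a gripper value outside its range is refused whole. "gripper" is the opening, from 0 (shut) to 1 (fully open), set as the call begins (left out, the last holds). The fingers move at their own pace and stop on an object; the grip force is fixed at half the most. Time passes only in rows, so rows that repeat a pose let the fingers close, or fill a call up. It gives the time, the measured TCP pose, the force, the opening and the grip force at its end, in the units of the state.
- ctrl.get_obs(): the state, without advancing time (a new reading comes with each control period).
- ctrl.snapshot(name): name is "scene" or "side" or "wrist"; returns a dict with "color" (420x560x3 uint8, red, green, blue), "vertical_fov" (degrees; the focal length in pixels is half the picture's height over the tangent of half this angle, whatever the lens; pixels are square), "cx", "cy" (the principal point, pixels), "k1" (the pictures are not rectified: a ray, as slopes to the right and down, at radius r is drawn at 1 + k1 r^2 times it, then the intrinsics apply), "rvec" (rotation vector, rad) and "tvec" (3), from world to camera coordinates, as OpenCV has them. Camera axes: x right, y down, z forward; pixel columns grow to the right and rows downward; lengths in m; the calibration is good to about 2 mm. A picture is of the moment at which its call begins. There is no depth.
- ctrl.close_job(): hands the job in; it is judged then, once.
Trained networks look in a picture, given as the dict that the camera call returned (one of the last four; its "shot" number tells which), for a name from the list of things; names that differ only in an ending like _2 or _b are one class to them, and where a whole thing is asked for, a point or a joint stands for the part that bears it (a point fixed in the world has none). Each returns a list of dicts, best first, with "conf" (0 to 1); they miss things now and then, are a little off and sometimes report something else, mostly with a low value. They report only what shows in the picture. A call takes as long as a camera call. They do not tell look-alikes from the thing itself.
- ctrl.boxes_of(picture, thing): "xy" ([column, row] as shares, 0 to 1, of the picture: columns of its width, rows of its height, amid what is visible of it).
- ctrl.cut_out(picture, thing): "pixels" (420x560 bool, what is visible of it) and "xy" ([column, row] as shares, 0 to 1, of the picture: columns of its width, rows of its height, amid what is visible of it).
The state is a dict: "clock": time; "joint_pos": joint angles; "qvel": joint speeds; "tau": joint torques, N m; "tool_pos": TCP position; "orientation": TCP orientation; "force": force on the tool from outside, world axes, zero at the start; "moment": the same for the moment, N m; "opening": finger opening in m; "gripper_force": force on a finger pad.
Only numpy, scipy, OpenCV 4.12 (cv2) and the standard library are available. Lean on these libraries where they do the work, as an engineer would, in place of code of your own. Each camera call takes 0.05 s, during which the arm holds its last target. There are 200 camera calls.

## Working session

There is one attempt and no reset: what is moved stays moved. The work goes in short steps, Python scripts to look and compute and a tool call to move; the robot and the scene stay as the last step left them, time stands still between calls to the robot, and variables do not carry over. Pictures are saved under pics/ and viewed, at most 10 in all, crops included, and the job is handed in when it is done.

Besides the shell and the picture viewer there is one more tool, called after "Emit:" by a JSON object that holds its "fn" and its "kwargs", one argument or row to a line. send_rows: Moves the arm, as the interface text tells. Shift numbers are shares of 800 mm and turn numbers shares of 90 degrees, none past 1 either way. Its arguments: {"type":"object","properties":{"deltas":{"type":"array","items":{"type":"array"}},"gripper":{"type":"number"}},"required":["deltas"]}

```bash
mkdir -p pics; ls; cat > h.py <<'E'
import numpy as np, cv2
from plant import ctrl
def K(p):
    h,w=p["color"].shape[:2]; f=h/2/np.tan(np.radians(p["vertical_fov"])/2); return f
def ray(p,px):
    f=K(p); d=np.array([(px[0]-p["cx"])/f,(px[1]-p["cy"])/f]); u=d.copy()
    for _ in range(20): u=d/(1+p["k1"]*(u@u))
    R=cv2.Rodrigues(np.array(p["rvec"],float))[0]; t=np.array(p["tvec"],float).ravel()
    return -R.T@t, R.T@np.array([u[0],u[1],1.])
def onz(p,px,z):
    o,d=ray(p,px); return o+d*(z-o[2])/d[2]
def proj(p,X):
    R=cv2.Rodrigues(np.array(p["rvec"],float))[0]; X=np.atleast_2d(X)
    c=X@R.T+np.array(p["tvec"],float).ravel(); u=c[:,:2]/c[:,2:]
    u=u*(1+p["k1"]*(u**2).sum(1,keepdims=True)); return u*K(p)+[p["cx"],p["cy"]]
def tri(obs):
    A=np.zeros((3,3));b=np.zeros(3)
    for p,px in obs:
        o,d=ray(p,px); d/=np.linalg.norm(d); M=np.eye(3)-np.outer(d,d); A+=M;b+=M@o
    return np.linalg.solve(A,b)
def save(p,n): cv2.imwrite("pics/"+n+".png",p["color"][:,:,::-1])
E
python3 - <<'E'
from h import *
print(ctrl.get_obs())
S=ctrl.snapshot("scene"); D=ctrl.snapshot("side"); 
cv2.imwrite("pics/a.png",S["color"][:,:,::-1]); cv2.imwrite("pics/b.png",D["color"][:,:,::-1])
for n,p in(("S",S),("D",D)):
    print(n,{k:p[k] for k in p if k!="color"})
    for t in("pack","case","lid"):
        for b in ctrl.cut_out(p,t):
            xy=np.array(b["xy"])*[560,420]; print(n,t,b["conf"],xy.round(),onz(p,xy,0.03).round(3),b["pixels"].sum())
E
```

```text
pics
{'clock': 0.0, 'joint_pos': array([-5.71743124e+01,  2.05901385e+01,  6.33742920e-01, -1.94625132e-02,
       -7.01387818e+01, -1.65075285e+01]), 'qvel': array([ 0.12725606, -0.08150896,  0.10901107,  0.02316973, -0.07346779,
        0.01930492]), 'tau': array([ 1.24765243e-04, -5.82720459e+01,  2.93067491e+01,  6.99736297e+00,
        6.94264789e-03, -1.13018880e-04]), 'tool_pos': array([ 0.18952596, -0.64743224,  0.2912391 ]), 'orientation': array([ 1.79903547e+02, -9.50431095e-03, -1.63688460e+02]), 'force': array([ 0.05266495,  0.08702944, -0.27940935]), 'moment': array([-0.0387115 , -0.00660334, -0.00163558]), 'gripper_force': 0.0, 'opening': 0.08780948200575374}
S {'vertical_fov': 52.23599480885152, 'cx': 285.39071873495624, 'cy': 207.9361941070777, 'k1': -0.006908781083984104, 'rvec': array([ 1.05870329,  2.35718933, -1.08864669]), 'tvec': array([ 0.37862666, -0.25085791,  1.42098039]), 'shot': 1}
S pack 0.95 [209. 183.] [ 0.624 -0.228  0.03 ] 690
S pack 0.69 [248. 132.] [ 0.362 -0.343  0.03 ] 407
S case 0.84 [352. 211.] [0.463 0.129 0.03 ] 4997
S case 0.82 [481. 254.] [0.393 0.433 0.03 ] 5672
S lid 0.79 [482. 246.] [0.367 0.424 0.03 ] 4013
S lid 0.58 [376. 205.] [0.402 0.163 0.03 ] 2091
D {'vertical_fov': 55.173541748042254, 'cx': 277.39231387304983, 'cy': 210.2914962956921, 'k1': -0.08274204787554866, 'rvec': array([ 1.21911009, -2.20273491,  1.06918668]), 'tvec': array([0.31044808, 0.38938783, 0.91473439]), 'shot': 2}
D pack 0.85 [328. 199.] [ 0.617 -0.233  0.03 ] 412
D case 0.97 [168. 327.] [0.409 0.429 0.03 ] 4585
D case 0.66 [245. 250.] [0.546 0.134 0.03 ] 3809
D lid 0.74 [213. 232.] [0.668 0.181 0.03 ] 1274
```

View pics/a.png

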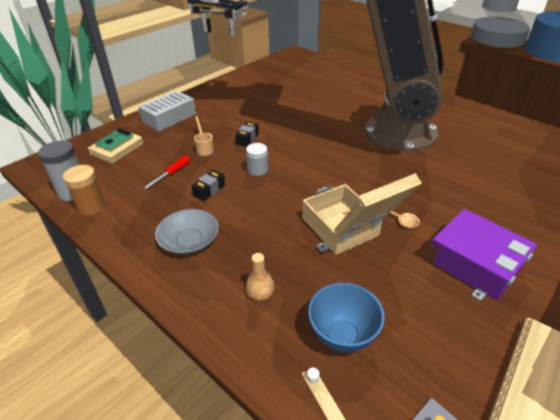

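View pics/b.png

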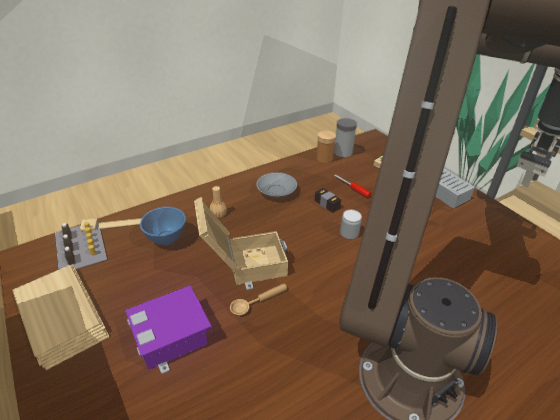

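The scene picture shows the two packs at (209,184) and (248,132). The left one is at world (0.62, -0.23). The plywood case is at (345,215) with its lid open towards +y, and the purple case is a decoy. Next I'll move the wrist camera over the pack.

```bash
cat >> h.py <<'E'
from scipy.spatial.transform import Rotation as Ro
def plan(tgt,yaw=None,o=None):
    o=o or ctrl.get_obs(); R=Ro.from_euler("xyz",o["orientation"],degrees=True).as_matrix()
    d=R.T@(np.array(tgt)-o["tool_pos"])/0.8
    dy=0 if yaw is None else (yaw-o["orientation"][2]+180)%360-180
    print("plan",d.round(4),"turn",round(-dy/90,4),"rows>=",round(np.linalg.norm(d)*800/41.7,1),round(abs(dy)/7.16,1))
def st():
    o=ctrl.get_obs(); print(round(o["clock"],2),o["tool_pos"].round(4),o["orientation"].round(2),"F",o["force"].round(2),o["opening"],o["gripper_force"],o["joint_pos"].round(0))
E
python3 - <<'E'
from h import *
o=ctrl.get_obs(); p=ctrl.snapshot("wrist")
R=cv2.Rodrigues(p["rvec"])[0]; T=Ro.from_euler("xyz",o["orientation"],degrees=True).as_matrix()
c=-R.T@p["tvec"]; print("cam in tool",T.T@(c-o["tool_pos"]),"\n",T.T@R.T,p["vertical_fov"])
plan([0.58,-0.2,0.29])
S=ctrl.snapshot("scene")
b=ctrl.cut_out(S,"pack")[0]; c=cv2.findContours(b["pixels"].astype(np.uint8),0,1)[0]
P=np.array([onz(S,q[0],0.03)[:2] for q in max(c,key=len)],np.float32); print(cv2.minAreaRect(P*1000))
E
```

```text
cam in tool [ 0.08084719  0.00013278 -0.09249356] 
 [[-1.09317107e-03 -9.55192879e-01 -2.95982040e-01]
 [ 9.99998949e-01 -1.32618102e-03  5.86484059e-04]
 [-9.52731161e-04 -2.95981088e-01  9.55193325e-01]] 63.35966936371848
plan [-0.6256  0.4001  0.0027] turn 0.0 rows>= 14.2 0.0
((370.5930480957031, -341.17877197265625), (148.8652801513672, 70.8337631225586), 23.709630966186523)
```

Emit:
{"fn": "send_rows", "kwargs": {
  "deltas": [
    [[-0.042,0.027,0],0],
    [[-0.083,0.053,0],0],
    [[-0.125,0.08,0],0],
    [[-0.167,0.107,0],0],
    [[-0.208,0.133,0],0]
  ],
  "gripper": 1
}}

```text
clock: 0.97
tool_pos: [0.3202, -0.4974, 0.2923]
orientation: [-180.0, 0.0, -163.7]
force: [1.9, -0.1, 0.1]
opening: 0.088
gripper_force: 0.0
```

Emit:
{"fn": "send_rows", "kwargs": {
  "deltas": [
    [[-0.042,0.027,0],0],
    [[-0.083,0.053,0],0],
    [[-0.125,0.08,0],0],
    [[-0.167,0.107,0],0],
    [[-0.208,0.133,0],0]
  ]
}}

```text
clock: 1.38
tool_pos: [0.4502, -0.3483, 0.2926]
orientation: [-180.0, 0.0, -163.7]
force: [-0.4, -1.0, 0.4]
opening: 0.0878
gripper_force: 0.0
```

Emit:
{"fn": "send_rows", "kwargs": {
  "deltas": [
    [[-0.042,0.027,0],0],
    [[-0.083,0.053,0],0],
    [[-0.125,0.08,0],0],
    [[-0.167,0.107,0],0],
    [[-0.208,0.133,0],0]
  ]
}}

```text
clock: 1.8
tool_pos: [0.5801, -0.1993, 0.2925]
orientation: [-180.0, 0.0, -163.7]
force: [0.7, 0.1, -0.3]
opening: 0.0873
gripper_force: 0.0
```

```bash
python3 - <<'E'
from h import *
st()
p=ctrl.snapshot("wrist"); save(p,"w1")
for b in ctrl.cut_out(p,"pack"):
    c=cv2.findContours(b["pixels"].astype(np.uint8),0,1)[0]
    print(b["conf"],np.array(b["xy"])*[560,420])
    for z in(0,0.04):
        P=np.array([onz(p,q[0],z)[:2] for q in max(c,key=len)],np.float32); print(z,cv2.minAreaRect(P*1000))
st()
E
```

```text
1.8 [ 0.5801 -0.1993  0.2925] [-1.7999e+02  4.0000e-02 -1.6366e+02] F [ 0.72  0.13 -0.28] 0.08727543380675788 0.0 [ -1.  15.  -7.   0. -68. -73.]
0.78 [236.712 209.118]
0 ((635.0606689453125, -237.52963256835938), (106.86209106445312, 48.158714294433594), 7.262119293212891)
0.04 ((621.2825317382812, -235.9095916748047), (95.76049041748047, 43.155616760253906), 7.262115955352783)
1.9 [ 0.5822 -0.1975  0.2918] [-1.8000e+02  3.0000e-02 -1.6344e+02] F [-1.05 -0.53  0.36] 0.08772559394357818 0.0 [ -1.  15.  -7.  -0. -68. -73.]
```

View pics/w1.png

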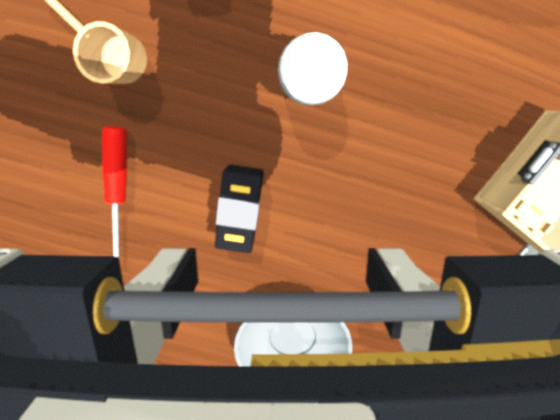

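The pack is at pixel (238,209), between the screwdriver and the bowl (caddy at (313,68), case on the right edge). I'll hover above it, take a second view and triangulate.

```bash
python3 - <<'E'
from h import *
import pickle
p=ctrl.snapshot("wrist"); pickle.dump(p,open("p1.pkl","wb"))
for t in("caddy","ladle","dish","screwdriver"):
    b=ctrl.boxes_of(p,t)
    if b: print(t,b[0]["conf"],onz(p,np.array(b[0]["xy"])*[560,420],0.03).round(3))
o=ctrl.get_obs(); o["tool_pos"]=np.array([.58,-.1992,.2925]); o["orientation"]=np.array([180,0,-163.7])
plan([0.621,-0.236,0.2],-172.7,o)
E
```

```text
caddy 0.92 [ 0.463 -0.204  0.03 ]
ladle 0.57 [ 0.504 -0.407  0.03 ]
dish 0.7 [ 0.775 -0.129  0.03 ]
screwdriver 0.93 [ 0.617 -0.373  0.03 ]
plan [-0.0363 -0.0585  0.1156] turn 0.1 rows>= 2.6 1.3
```

Emit:
{"fn": "send_rows", "kwargs": {
  "deltas": [
    [[-0.012,-0.02,0.038],0.03],
    [[-0.024,-0.039,0.077],0.07],
    [[-0.036,-0.0585,0.1156],0.1],
    [[-0.036,-0.0585,0.1156],0.1],
    [[-0.036,-0.0585,0.1156],0.1]
  ]
}}

```text
clock: 2.57
tool_pos: [0.6184, -0.2396, 0.1973]
orientation: [179.9, -0.3, -172.8]
force: [-0.5, 0.1, 0.9]
opening: 0.0876
gripper_force: 0.0
```

```bash
python3 - <<'E'
from h import *
import pickle
st()
p=ctrl.snapshot("wrist"); pickle.dump(p,open("p2.pkl","wb")); save(p,"w2")
q=pickle.load(open("p1.pkl","rb"))
b=ctrl.cut_out(p,"pack")
from scipy.optimize import least_squares
def edges(p):
    # gold contacts + band: use features on top: grey band mask in ROI
    hsv=cv2.cvtColor(p["color"],cv2.COLOR_RGB2HSV); return hsv
for x in b:
    c=cv2.findContours(x["pixels"].astype(np.uint8),0,1)[0]
    P=np.array([onz(p,k[0],.04)[:2] for k in max(c,key=len)],np.float32); print(x["conf"],np.array(x["xy"])*[560,420],cv2.minAreaRect(P*1000))
# gold contacts centroid in both pics
for pic in(q,p):
    c0=proj(pic,[0.621,-0.236,0.04])[0]; h=cv2.cvtColor(pic["color"],cv2.COLOR_RGB2HSV)
    m=((h[...,0]>15)&(h[...,0]<32)&(h[...,1]>130)&(h[...,2]>150)).astype(np.uint8)
    n,l,s,ce=cv2.connectedComponentsWithStats(m)
    print(c0,[(s[i,4],ce[i].round(1)) for i in range(1,n) if s[i,4]>15 and np.linalg.norm(ce[i]-c0)<90])
E
```

```text
2.57 [ 0.6184 -0.2396  0.1973] [ 179.94   -0.26 -172.81] F [-0.47  0.13  0.91] 0.08758905032074113 0.0 [ -4.  24.  -8.  -0. -59. -78.]
0.96 [284.424 214.704] ((622.6796264648438, -236.20957946777344), (95.21013641357422, 42.430110931396484), 8.611832618713379)
[235.96117848 206.98275153] [(np.int32(138), array([238.3, 186.3])), (np.int32(67), array([232.1, 235.7]))]
[285.25294892 215.67470298] [(np.int32(258), array([284.9, 187.1])), (np.int32(234), array([285.1, 255. ]))]
```

View pics/w2.png

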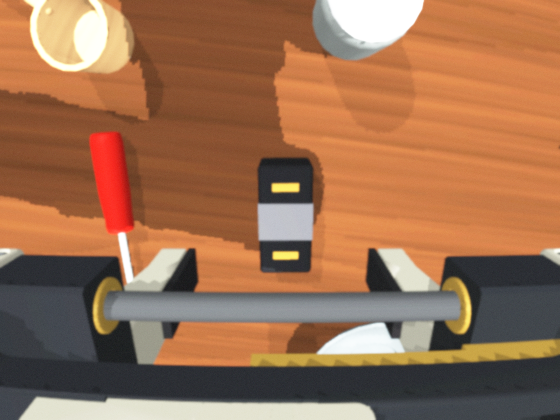

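```bash
python3 - <<'E'
from h import *
import pickle
q,p=[pickle.load(open(f"p{i}.pkl","rb")) for i in(1,2)]
a=tri([(q,(238.3,186.3)),(p,(284.9,187.1))]); print(a)
A,B=[onz(p,k,0.04) for k in((284.9,187.1),(285.1,255.))]; print(A,B,(A+B)/2,np.degrees(np.arctan2(*(B-A)[1::-1])))
o=ctrl.get_obs(); o["tool_pos"]=np.array([.621,-.236,.2]);o["orientation"]=np.array([180,0,-172.7])
plan([*((A+B)/2)[:2],0.092],None,o); st()
E
```

```text
[ 0.59833402 -0.23918584  0.04043822]
[ 0.59846528 -0.23915865  0.04      ] [ 0.65410966 -0.23187248  0.04      ] [ 0.62628747 -0.23551557  0.04      ] 7.459959056553174
plan [-0.0066 -0.0002  0.135 ] turn 0.0 rows>= 2.6 0.0
2.67 [ 0.6197 -0.2389  0.2009] [-1.7996e+02  6.0000e-02 -1.7270e+02] F [-0.28 -0.55  1.06] 0.08752198446071674 0.0 [ -4.  23.  -8.   0. -59. -78.]
```

Emit:
{"fn": "send_rows", "kwargs": {
  "deltas": [
    [[-0.002,0,0.04],0],
    [[-0.004,0,0.08],0],
    [[-0.006,0,0.12],0],
    [[-0.006,0,0.137],0],
    [[-0.006,0,0.137],0]
  ]
}}

```text
clock: 3.08
tool_pos: [0.6231, -0.237, 0.0886]
orientation: [179.9, -0.2, -172.7]
force: [-0.9, 0.7, -0.1]
opening: 0.0874
gripper_force: 0.0
```

Emit:
{"fn": "send_rows", "kwargs": {
  "deltas": [
    [[0,0,0],0],
    [[0,0,0],0],
    [[0,0,0],0],
    [[0,0,0],0],
    [[0,0,0],0]
  ],
  "gripper": 0.3
}}

```text
clock: 3.5
tool_pos: [0.6252, -0.2374, 0.0916]
orientation: [-180.0, 0.1, -172.7]
force: [0.9, 0.5, -0.0]
opening: 0.0597
gripper_force: 0.0
```

Emit:
{"fn": "send_rows", "kwargs": {
  "deltas": [
    [[0,0,0],0],
    [[0,0,0],0],
    [[0,0,0],0],
    [[0,0,0],0],
    [[0,0,0],0]
  ],
  "gripper": 0.3
}}

```text
clock: 3.92
tool_pos: [0.6246, -0.2373, 0.0903]
orientation: [180.0, 0.0, -172.7]
force: [-0.7, 1.2, 3.8]
opening: 0.0415
gripper_force: 30.0
```

Emit:
{"fn": "send_rows", "kwargs": {
  "deltas": [
    [[0,0,-0.02],0],
    [[0,0,-0.065],0],
    [[0,0,-0.115],0],
    [[0,0,-0.165],0],
    [[0,0,-0.215],0]
  ]
}}

```text
clock: 4.33
tool_pos: [0.6239, -0.2373, 0.2629]
orientation: [180.0, -0.1, -172.7]
force: [1.3, -0.2, -2.4]
opening: 0.0416
gripper_force: 30.0
```

Emit:
{"fn": "send_rows", "kwargs": {
  "deltas": [
    [[0,0.02,-0.045],0],
    [[0.006,0.06,-0.08],0],
    [[0.012,0.11,-0.085],0],
    [[0.018,0.16,-0.085],0],
    [[0.024,0.21,-0.085],0]
  ]
}}

```text
clock: 4.75
tool_pos: [0.5832, -0.072, 0.3301]
orientation: [180.0, 0.0, -172.8]
force: [-0.2, 0.3, -3.0]
opening: 0.0417
gripper_force: 30.0
```

Emit:
{"fn": "send_rows", "kwargs": {
  "deltas": [
    [[0.006,0.05,0],0],
    [[0.006,0.09,0],0],
    [[0.006,0.096,0],0],
    [[0.006,0.096,0],0],
    [[0.006,0.096,0],0]
  ]
}}

```text
clock: 5.17
tool_pos: [0.5694, 0.0025, 0.3296]
orientation: [-180.0, -0.1, -172.6]
force: [-0.4, 0.6, -3.6]
opening: 0.042
gripper_force: 30.0
```

```bash
python3 - <<'E'
from h import *
import pickle
st()
p=ctrl.snapshot("wrist"); pickle.dump(p,open("c1.pkl","wb")); save(p,"c1")
for t in("case","lid"):
    for b in ctrl.cut_out(p,t): print(t,b["conf"],np.array(b["xy"])*[560,420],b["pixels"].sum())
E
```

```text
5.17 [0.5694 0.0025 0.3296] [-1.7999e+02 -6.0000e-02 -1.7262e+02] F [-0.39  0.62 -3.56] 0.04200546502095073 29.999229311943054 [  20.    9.  -10.   -0.  -71. -103.]
case 0.79 [450.8  157.08] 34774
lid 0.89 [510.216 198.198] 15139
lid 0.32 [451.584 154.182] 34625
```

View pics/c1.png

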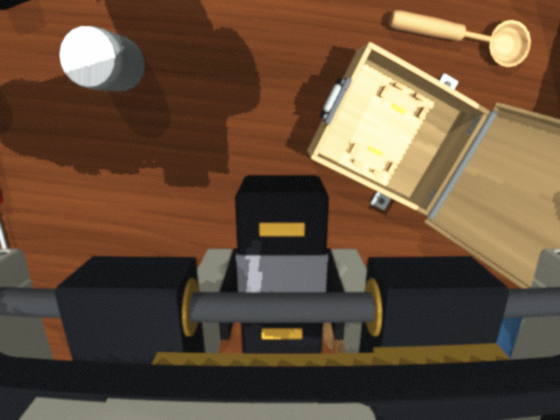

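The case is seen from above. Its rim corners are near (371,43), (311,155), (430,212) and (488,108), the cradle contacts are at (400,108) and (375,150), the catch is at (335,98), and the lid is open to the lower right. I need a second view with the case closer to the centre.

Emit:
{"fn": "send_rows", "kwargs": {
  "deltas": [
    [[-0.02,0.03,0],0],
    [[-0.04,0.06,0],0],
    [[-0.062,0.087,0],0],
    [[-0.062,0.087,0],0],
    [[-0.062,0.087,0],0]
  ]
}}

```text
clock: 5.73
tool_pos: [0.6106, 0.0777, 0.329]
orientation: [-180.0, -0.1, -172.7]
force: [-0.8, -0.4, -3.2]
opening: 0.0416
gripper_force: 30.0
```

```bash
python3 - <<'E'
from h import *
import pickle
st()
p=ctrl.snapshot("wrist"); pickle.dump(p,open("c2.pkl","wb"))
im=cv2.resize(p["color"][:270,150:],None,fx=1.9,fy=1.9,interpolation=cv2.INTER_CUBIC)
cv2.imwrite("pics/c2.png",im[:,:,::-1]); print(im.shape)
q=pickle.load(open("c1.pkl","rb"))
C=np.array([onz(q,k,.06) for k in((371,43),(311,155),(430,212),(488,108))]); print(C.round(4)); print(np.linalg.norm(np.diff(C,axis=0),axis=1), C.mean(0))
for k in((400,108),(375,150)): print(onz(q,k,.008))
for t in("lid",):
    for b in ctrl.cut_out(p,t): print(t,b["conf"],np.array(b["xy"])*[560,420],b["pixels"].sum())
E
```

```text
5.73 [0.6106 0.0777 0.329 ] [-1.7997e+02 -1.0000e-01 -1.7270e+02] F [-0.76 -0.36 -3.16] 0.04156359755394792 29.99933570623398 [  25.   14.   -4.   -0.  -72. -108.]
(513, 779, 3)
[[0.4202 0.0732 0.06  ]
 [0.5388 0.0306 0.06  ]
 [0.5848 0.1752 0.06  ]
 [0.4634 0.2103 0.06  ]]
[0.12610018 0.15171661 0.12642493] [0.50180946 0.12230306 0.06      ]
[0.47633049 0.13285701 0.008     ]
[0.52956277 0.11288401 0.008     ]
lid 0.88 [556.024  50.316] 444
lid 0.82 [485.408 151.41 ] 28526
```

View pics/c2.png

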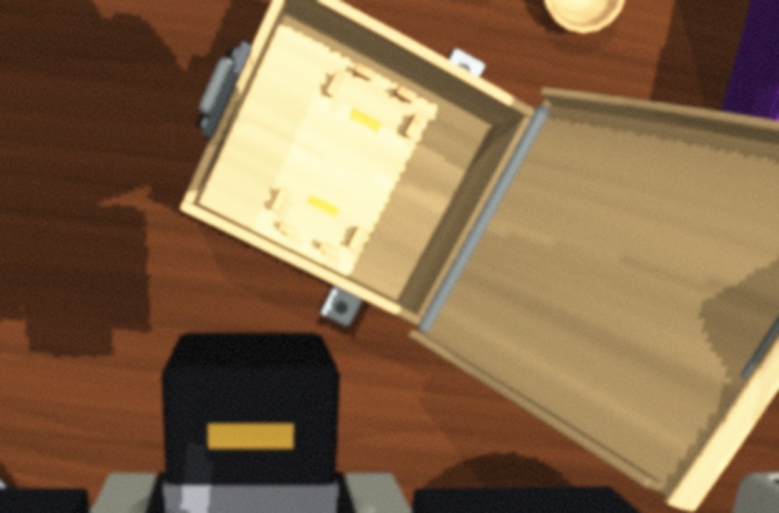

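The second view (crop scale 1.9, offset 150) has contacts at (365,120) and (322,206), hinge strip ends at (545,108) and (427,328), near rim corner at (181,209), and the lid's near free corner at about (655,487).

```bash
python3 - <<'E'
from h import *
import pickle
from scipy.optimize import least_squares
q,p=[pickle.load(open(f"c{i}.pkl","rb")) for i in(1,2)]
f=lambda a,b:(a/1.9+150,b/1.9)
g1=tri([(q,(400,108)),(p,f(365,120))]); g2=tri([(q,(375,150)),(p,f(322,206))]); rc=tri([(q,(311,155)),(p,f(181,209))])
print("gold",g1,g2,"rim",rc)
# refine gold centroids
for pic,c in((q,[(400,108),(375,150)]),(p,[f(365,120),f(322,206)])):
    h=cv2.cvtColor(pic["color"],cv2.COLOR_RGB2HSV); m=((h[...,0]>18)&(h[...,0]<32)&(h[...,1]>160)&(h[...,2]>150)).astype(np.uint8)
    n,l,s,ce=cv2.connectedComponentsWithStats(m)
    for k in c: print([(s[i,4],ce[i].round(1)) for i in range(1,n) if s[i,4]>10 and np.linalg.norm(ce[i]-k)<12])
L=[(q,(371,43),(-65,-75,60)),(q,(311,155),(65,-75,60)),(p,f(181,209),(65,-75,60)),(q,(494,107),(-71,75,68)),(q,(430,216),(71,75,68)),(p,f(545,108),(-71,75,68)),(p,f(427,328),(71,75,68)),
 (q,(400,108),"g1"),(q,(375,150),"g2"),(p,f(365,120),"g1"),(p,f(322,206),"g2")]
def W(v,X):
    c,s=np.cos(v[2]),np.sin(v[2]); X=np.array(X)/1000; return np.array([v[0]+c*X[0]-s*X[1],v[1]+s*X[0]+c*X[1],X[2]])
def res(v):
    r=[]
    for pic,px,X in L:
        if X in("g1","g2"): X=((-v[3] if X=="g1" else v[3])*1000,0,7)
        r+=list(proj(pic,W(v,X))[0]-px)
    return r
s=least_squares(res,[.502,.122,np.radians(-20),.028],loss="soft_l1"); print(s.x,np.degrees(s.x[2])); print(np.array(res(s.x)).reshape(-1,2).round(1))
def lid(v,a,x,d,t=0): return W(v,(x,75-d*np.cos(a)+t*np.sin(a),68+d*np.sin(a)+t*np.cos(a)))
for a in(1.7,1.8,1.9,2.,2.1,2.2,2.25): print(a,[((proj(p,lid(s.x,a,71,165,t))[0]-[150,0])*1.9).round(0) for t in(0,6,-18)])
np.save("case.npy",s.x)
E
```

```text
gold [0.47743977 0.13058412 0.01305974] [0.53057307 0.11354458 0.00448054] rim [0.54150168 0.03111426 0.04946258]
[]
[]
[]
[]
[ 0.50395837  0.12285487 -0.32037702  0.02840894] -18.35625118708729
[[-0.7 -1.7]
 [ 0.1  3. ]
 [-0.3 -0.4]
 [ 4.4 -0.9]
 [-2.3  6.3]
 [ 3.3 -5.2]
 [-4.1  5.5]
 [-1.2  0.4]
 [ 0.4  1.1]
 [ 0.8 -0.5]
 [ 0.9 -0.2]]
1.7 [array([598., 473.]), array([610., 479.]), array([557., 455.])]
1.8 [array([631., 488.]), array([642., 493.]), array([596., 473.])]
1.9 [array([658., 500.]), array([667., 503.]), array([630., 488.])]
2.0 [array([680., 508.]), array([687., 510.]), array([658., 500.])]
2.1 [array([696., 513.]), array([701., 514.]), array([681., 509.])]
2.2 [array([708., 515.]), array([711., 515.]), array([698., 514.])]
2.25 [array([711., 515.]), array([714., 515.]), array([704., 516.])]
```

```bash
python3 - <<'E'
from h import *
import pickle
from scipy.optimize import least_squares
q,p=[pickle.load(open(f"c{i}.pkl","rb")) for i in(1,2)]
f=lambda a,b:(a/1.9+150,b/1.9)
L=[(q,(371,43),(-65,-75,60)),(q,(311,155),(65,-75,60)),(p,f(181,209),(65,-75,60)),(q,(494,107),(-1,75,68)),(q,(430,216),(1,75,68)),(p,f(545,108),(-1,75,68)),(p,f(427,328),(1,75,68)),
 (q,(400,108),"g1"),(q,(375,150),"g2"),(p,f(365,120),"g1"),(p,f(322,206),"g2")]
def W(v,X):
    c,s=np.cos(v[2]),np.sin(v[2]); X=np.array(X)/1000; return np.array([v[0]+c*X[0]-s*X[1],v[1]+s*X[0]+c*X[1],X[2]])
def res(v):
    r=[]
    for pic,px,X in L:
        if X in("g1","g2"): X=((-v[3] if X=="g1" else v[3])*1000,0,7)
        elif abs(X[0])==1: X=(X[0]*1000*v[4],*X[1:])
        r+=list(proj(pic,W(v,X))[0]-px)
    return r
s=least_squares(res,[.502,.122,np.radians(-20),.028,.065],loss="soft_l1"); print(s.x,np.degrees(s.x[2])); print(np.array(res(s.x)).reshape(-1,2).round(1))
np.save("case.npy",s.x)
# pack in hand
t=np.array([.5695,.003,.330]); T=Ro.from_euler("xyz",[180,0,-172.7],degrees=True).as_matrix()
for k in((282,230),(282,334)): print("hand",T.T@(onz(q,k,.330-.051)-t))
o=ctrl.get_obs(); o["tool_pos"]=np.array([.6106,.0778,.33]);o["orientation"]=np.array([180,0,-172.7])
yaw=180+np.degrees(s.x[2]); print(yaw); 
plan([*s.x[:2],.33],yaw,o); st()
E
```

```text
[ 0.50351536  0.12262437 -0.31679376  0.02833158  0.06474654] -18.150945455289513
[[-1.2 -2.1]
 [ 0.   2.9]
 [-0.4 -0.5]
 [ 1.1  3.7]
 [ 0.9  1.1]
 [-0.1 -0.2]
 [-1.  -0.3]
 [-1.5  0. ]
 [ 0.4  0.7]
 [ 0.5 -0.9]
 [ 0.8 -0.6]]
hand [ 0.0257863 -0.0001176  0.051    ]
hand [-3.04540338e-02 -6.85037897e-05  5.10000000e-02]
161.8490545447105
plan [0.1257 0.0726 0.    ] turn 0.2828 rows>= 2.8 3.6
5.83 [0.6099 0.0766 0.3295] [-1.7998e+02 -7.0000e-02 -1.7275e+02] F [ 0.62 -0.03 -2.17] 0.04134591834626766 29.999339282512665 [  25.   14.   -4.    0.  -72. -108.]
```

Emit:
{"fn": "send_rows", "kwargs": {
  "deltas": [
    [[0.03,0.018,0],0.07],
    [[0.064,0.037,0],0.14],
    [[0.1,0.055,0],0.21],
    [[0.128,0.0735,0],0.283],
    [[0.128,0.0735,0],0.283]
  ]
}}

```text
clock: 6.25
tool_pos: [0.4972, 0.1224, 0.3309]
orientation: [179.9, -0.0, 161.3]
force: [-0.7, -0.8, -3.8]
opening: 0.0418
gripper_force: 30.0
```

Emit:
{"fn": "send_rows", "kwargs": {
  "deltas": [
    [[0,0,0.03],0],
    [[0,0,0.08],0],
    [[0,0,0.13],0],
    [[0,0,0.18],0],
    [[0,0,0.2],0]
  ]
}}

```text
clock: 6.67
tool_pos: [0.4985, 0.1205, 0.1657]
orientation: [-179.8, -0.2, 161.7]
force: [-0.5, -0.5, -3.6]
opening: 0.0417
gripper_force: 30.0
```

```bash
python3 - <<'E'
from h import *
st()
o=ctrl.get_obs();v=np.load("case.npy"); d=o["tool_pos"][:2]-v[:2]; c,s=np.cos(v[2]),np.sin(v[2]); print("tcp in case mm",1000*np.array([c*d[0]+s*d[1],-s*d[0]+c*d[1]]))
D=ctrl.snapshot("side"); S=ctrl.snapshot("scene")
im=np.hstack([cv2.resize(D["color"][180:310,180:330],None,fx=2.6,fy=2.6,interpolation=2),cv2.resize(S["color"][140:270,280:430],None,fx=2.6,fy=2.6,interpolation=2)])
cv2.imwrite("pics/d.png",im[:,:,::-1])
E
```

```text
6.67 [0.4985 0.1205 0.1657] [-179.79   -0.24  161.74] F [-0.48 -0.46 -3.62] 0.04173396162893563 29.99901920557022 [  36.   13.  -29.   -0.  -49. -144.]
tcp in case mm [-4.15136998 -3.57080774]
```

View pics/d.png

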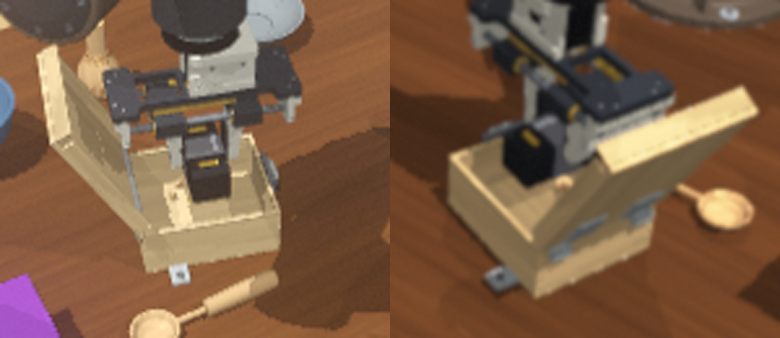

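The pack hangs above the cradle and the lid leans back clear of the body. I'll average a few pose readings to check the centring.

```bash
python3 - <<'E'
from h import *
P=[];C=[]
for i in range(8):
    p=ctrl.snapshot("wrist"); o=ctrl.get_obs(); P.append(o["tool_pos"]); 
    T=Ro.from_euler("xyz",[180,0,161.85],degrees=True).as_matrix()
    R=cv2.Rodrigues(p["rvec"])[0]; C.append(-R.T@p["tvec"]-T@[.0808,.0001,-.0925])
P=np.array(P); print(P.mean(0),P.std(0),np.mean(C,0),np.std(C,0))
for k in ctrl.cut_out(p,"pack")[:2]: print(k["conf"],np.array(k["xy"])*[560,420])
m=P.mean(0); v=np.load("case.npy"); d=m[:2]-v[:2]; c,s=np.cos(v[2]),np.sin(v[2]); print("tcp in case mm",1000*np.array([c*d[0]+s*d[1],-s*d[0]+c*d[1]]))
E
```

```text
[0.50168029 0.12293166 0.17149728] [0.00045359 0.00053069 0.00079454] [0.50122251 0.12244706 0.17093628] [0.00068281 0.0006565  0.00145908]
0.98 [279.888 249.48 ]
tcp in case mm [-1.83948994 -0.27966031]
```

Emit:
{"fn": "send_rows", "kwargs": {
  "deltas": [
    [[0,0,0.02],0],
    [[0,0,0.04],0],
    [[0,0,0.055],0],
    [[0,0,0.065],0],
    [[0,0,0.07],0]
  ]
}}

```text
clock: 7.63
tool_pos: [0.5006, 0.1229, 0.1133]
orientation: [-180.0, -0.0, 161.9]
force: [0.2, -0.6, -2.4]
opening: 0.0416
gripper_force: 30.0
```

Emit:
{"fn": "send_rows", "kwargs": {
  "deltas": [
    [[0,0,0.004],0],
    [[0,0,0.008],0],
    [[0,0,0.012],0],
    [[0,0,0.014],0],
    [[0,0,0.014],0]
  ]
}}

```text
clock: 8.05
tool_pos: [0.5009, 0.123, 0.1028]
orientation: [-180.0, -0.0, 161.8]
force: [-0.1, 0.3, -3.0]
opening: 0.0414
gripper_force: 30.0
```

Emit:
{"fn": "send_rows", "kwargs": {
  "deltas": [
    [[0,0,0.001],0],
    [[0,0,0.002],0],
    [[0,0,0.003],0],
    [[0,0,0.004],0],
    [[0,0,0.004],0]
  ]
}}

```text
clock: 8.47
tool_pos: [0.5008, 0.1229, 0.0996]
orientation: [-180.0, -0.0, 161.8]
force: [-0.8, 0.7, -3.4]
opening: 0.0416
gripper_force: 30.0
```

Emit:
{"fn": "send_rows", "kwargs": {
  "deltas": [
    [[0,0,0.001],0],
    [[0,0,0.001],0],
    [[0,0,0.002],0],
    [[0,0,0.002],0],
    [[0,0,0.002],0]
  ]
}}

```text
clock: 8.88
tool_pos: [0.5009, 0.123, 0.098]
orientation: [-180.0, -0.0, 161.9]
force: [-0.1, -0.1, -2.5]
opening: 0.0419
gripper_force: 30.0
```

Emit:
{"fn": "send_rows", "kwargs": {
  "deltas": [
    [[0,0,0],0],
    [[0,0,0],0],
    [[0,0,0],0],
    [[0,0,0],0],
    [[0,0,0],0]
  ],
  "gripper": 0.7
}}

```text
clock: 9.3
tool_pos: [0.501, 0.1231, 0.0983]
orientation: [180.0, 0.0, 161.9]
force: [0.2, 0.3, -0.4]
opening: 0.0607
gripper_force: 0.0
```

Emit:
{"fn": "send_rows", "kwargs": {
  "deltas": [
    [[0,0,0],0],
    [[0,0,-0.01],0],
    [[0,0,-0.04],0],
    [[0,0,-0.09],0],
    [[0,0,-0.14],0]
  ]
}}

```text
clock: 9.72
tool_pos: [0.5001, 0.1224, 0.2111]
orientation: [-179.9, -0.1, 161.9]
force: [1.5, 1.4, -0.1]
opening: 0.0615
gripper_force: 0.0
```

Emit:
{"fn": "send_rows", "kwargs": {
  "deltas": [
    [[0,0,-0.05],0],
    [[0,0,-0.1],0],
    [[0,0,-0.15],0],
    [[0,0,-0.15],0],
    [[0,0,-0.15],0]
  ],
  "gripper": 0
}}

```text
clock: 10.13
tool_pos: [0.5015, 0.1233, 0.3336]
orientation: [179.7, 0.2, 161.9]
force: [0.6, 0.6, -1.4]
opening: 0.0335
gripper_force: 0.0
```

```bash
python3 - <<'E'
from h import *
st()
p=ctrl.snapshot("wrist"); save(p,"e")
for k in ctrl.cut_out(p,"pack")[:2]: print(k["conf"],np.array(k["xy"])*[560,420])
E
```

```text
10.13 [0.5015 0.1233 0.3336] [179.72   0.23 161.86] F [ 0.55  0.59 -1.38] 0.03353386197545097 0.0 [  36.    4.  -15.    0.  -70. -144.]
0.55 [279.888 175.014]
```

View pics/e.png

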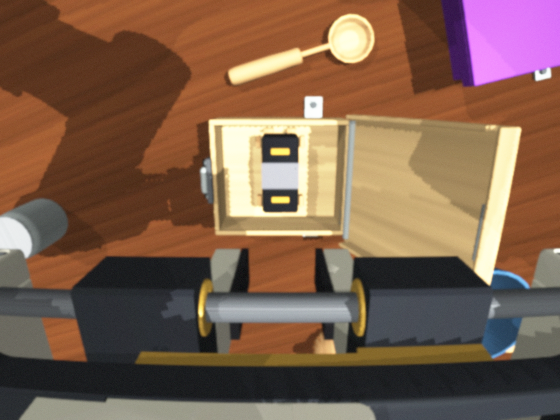

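The pack lies flat in the cradle at (280,175). The lid is open on the right, with its free-edge end face between columns 490 and 520. Next is the lid angle.

```bash
cat >> h.py <<'E'
def W(v,X):
    c,s=np.cos(v[2]),np.sin(v[2]); X=np.array(X)/1000; return np.array([v[0]+c*X[0]-s*X[1],v[1]+s*X[0]+c*X[1],X[2]])
def lid(v,a,x,d,t=0): return W(v,(x,75-d*np.cos(a)+t*np.sin(a),68+d*np.sin(a)+t*np.cos(a)))
E
python3 - <<'E'
from h import *
p=ctrl.snapshot("wrist"); v=np.load("case.npy")
for a in(1.8,1.9,2.,2.1,2.2): print(a,[proj(p,lid(v,a,-71,165,t))[0].round(0) for t in(-18,0,6)])
# targets, case coords mm -> world TCP, closed tips 66 below
T=Ro.from_euler("xyz",[180,0,161.85],degrees=True).as_matrix()
t0=np.array([.5013,.1230,.3335])
for X in((0,190,340),(0,190,260),(0,100,260)): 
    w=W(v,X); print(X,w.round(4),(T.T@(w-t0)/.8).round(4), np.hypot(*w[:2]))
o=ctrl.get_obs();print(o["opening"],o["joint_pos"].round(0))
E
```

```text
1.8 [array([453., 128.]), array([478., 128.]), array([487., 128.])]
1.9 [array([478., 128.]), array([499., 128.]), array([506., 128.])]
2.0 [array([499., 128.]), array([516., 128.]), array([522., 128.])]
2.1 [array([517., 128.]), array([530., 128.]), array([534., 128.])]
2.2 [array([530., 128.]), array([539., 127.]), array([542., 127.])]
(0, 190, 340) [0.5627 0.3032 0.34  ] [-0.0028  0.2379 -0.0081] 0.6391777665716094
(0, 190, 260) [0.5627 0.3032 0.26  ] [-0.0028  0.2379  0.0919] 0.6391777665716094
(0, 100, 260) [0.5347 0.2176 0.26  ] [-0.0028  0.1254  0.0919] 0.577269538466575
0.0216389317076659 [  36.    4.  -16.   -0.  -70. -144.]
```

The lid stands at about 2.0 rad. I'll move behind it with the gripper closed, turning it 90° so the fingertips lie along the hinge direction.

Emit:
{"fn": "send_rows", "kwargs": {
  "deltas": [
    [[-0.001,0.048,0],-0.075],
    [[-0.002,0.096,0],-0.15],
    [[-0.003,0.144,0],-0.225],
    [[-0.003,0.192,0],-0.3],
    [[-0.003,0.238,0],-0.375]
  ],
  "gripper": 0
}}

```text
clock: 10.7
tool_pos: [0.5625, 0.3047, 0.3282]
orientation: [-179.9, -0.2, -164.1]
force: [0.9, -1.7, 1.0]
opening: 0.0004
gripper_force: 0.0
```

Emit:
{"fn": "send_rows", "kwargs": {
  "deltas": [
    [[0,0,0],-0.075],
    [[0,0,0],-0.15],
    [[0,0,0],-0.225],
    [[0,0,0],-0.3],
    [[0,0,0],-0.375]
  ]
}}

```text
clock: 11.12
tool_pos: [0.5621, 0.303, 0.3279]
orientation: [180.0, -0.2, -130.3]
force: [0.3, 0.4, -0.3]
opening: 0.0004
gripper_force: 0.0
```

Emit:
{"fn": "send_rows", "kwargs": {
  "deltas": [
    [[0,0,0],-0.075],
    [[0,0,0.02],-0.15],
    [[0,0,0.05],-0.225],
    [[0,0,0.08],-0.25],
    [[0,0,0.09],-0.25]
  ]
}}

```text
clock: 11.53
tool_pos: [0.5606, 0.3019, 0.2527]
orientation: [179.7, -0.4, -108.1]
force: [-0.8, -0.9, -1.1]
opening: 0.0003
gripper_force: 0.0
```

```bash
cat >> h.py <<'E'
def cs(n=1):
    v=np.load("case.npy"); P=[]
    for i in range(n):
        if n>1: ctrl.snapshot("wrist")
        P.append(ctrl.get_obs()["tool_pos"])
    m=np.mean(P,0); d=m[:2]-v[:2]; c,s=np.cos(v[2]),np.sin(v[2]); print("tcp in case mm",(1000*np.array([c*d[0]+s*d[1],-s*d[0]+c*d[1],m[2]])).round(1))
E
python3 - <<'E'
from h import *
cs(4); st()
S=ctrl.snapshot("scene"); D=ctrl.snapshot("side")
im=np.hstack([cv2.resize(D["color"][140:310,150:330],None,fx=2.2,fy=2.2,interpolation=2),cv2.resize(S["color"][120:290,280:460],None,fx=2.2,fy=2.2,interpolation=2)])
cv2.imwrite("pics/f.png",im[:,:,::-1])
E
```

```text
tcp in case mm [ -0.6 189.2 255.9]
11.73 [0.5629 0.3033 0.2585] [-1.7997e+02 -4.0000e-02 -1.0822e+02] F [ 0.59 -0.41  0.44] 0.00018920979299002184 0.0 [ 46.  19.  -7.   0. -65. -64.]
```

View pics/f.png

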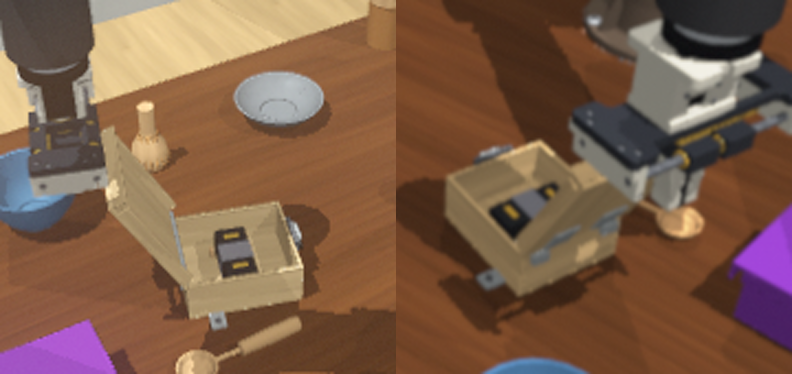

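The scene shows the fingers standing behind the open lid and the pack seated in the case. I'll push the lid towards -y.

Emit:
{"fn": "send_rows", "kwargs": {
  "deltas": [
    [[0.0125,0,-0.002],0],
    [[0.025,0,-0.004],0],
    [[0.0375,0,-0.006],0],
    [[0.05,0,-0.008],0],
    [[0.0625,0,-0.01],0]
  ]
}}

```text
clock: 12.25
tool_pos: [0.5467, 0.2546, 0.2671]
orientation: [-180.0, 0.1, -108.2]
force: [1.2, 1.6, 1.3]
opening: 0.0003
gripper_force: 0.6
```

Emit:
{"fn": "send_rows", "kwargs": {
  "deltas": [
    [[0.012,0,0],0],
    [[0.024,0,0],0],
    [[0.036,0,0],0],
    [[0.048,0,0],0],
    [[0.06,0,0],0]
  ]
}}

```text
clock: 12.67
tool_pos: [0.5316, 0.209, 0.266]
orientation: [180.0, -0.0, -108.2]
force: [1.2, 0.3, 0.1]
opening: 0.0004
gripper_force: 0.6
```

```bash
python3 - <<'E'
from h import *
cs(2); st(); v=np.load("case.npy")
p=ctrl.snapshot("side")
for b in ctrl.cut_out(p,"lid")[:2]: print(b["conf"],np.array(b["xy"])*[560,420],b["pixels"].sum())
for a in(1.2,1.4,1.6,1.8,2.): print(a,proj(p,lid(v,a,0,80))[0].round(0))
E
```

```text
tcp in case mm [ -0.4  89.8 266. ]
12.77 [0.5313 0.2085 0.266 ] [ 1.7997e+02 -3.0000e-02 -1.0820e+02] F [0.23 0.3  0.31] 0.0005663451684972618 0.0616233769505925 [ 41.  12. -15.  -0. -63. -59.]
0.96 [230.216 239.4  ] 642
0.69 [165.984 325.08 ] 3827
1.2 [238. 231.]
1.4 [233. 230.]
1.6 [227. 231.]
1.8 [221. 233.]
2.0 [216. 235.]
```

Emit:
{"fn": "send_rows", "kwargs": {
  "deltas": [
    [[0.0125,0,0],0],
    [[0.025,0,0],0],
    [[0.0375,0,0],0],
    [[0.05,0,0.001],0],
    [[0.06,0,0.003],0]
  ]
}}

```text
clock: 13.28
tool_pos: [0.5166, 0.1634, 0.2637]
orientation: [-180.0, 0.0, -108.2]
force: [0.5, 1.7, -1.1]
opening: 0.0003
gripper_force: 0.6
```

Emit:
{"fn": "send_rows", "kwargs": {
  "deltas": [
    [[0.0125,0,0.003],0],
    [[0.025,0,0.006],0],
    [[0.0375,0,0.011],0],
    [[0.05,0,0.017],0],
    [[0.0625,0,0.023],0]
  ]
}}

```text
clock: 13.7
tool_pos: [0.5011, 0.1159, 0.2449]
orientation: [-180.0, 0.0, -108.2]
force: [0.1, 1.8, 0.2]
opening: 0.0
gripper_force: 0.7
```

```bash
python3 - <<'E'
from h import *
cs(2); st(); v=np.load("case.npy")
p=ctrl.snapshot("side")
for b in ctrl.cut_out(p,"lid")[:2]: print(b["conf"],np.array(b["xy"])*[560,420],b["pixels"].sum())
for a in(.6,.8,1,1.2,1.4,1.6,1.8,2.): print(a,proj(p,lid(v,a,0,80))[0].round(0))
E
```

```text
tcp in case mm [ -0.8  -8.5 244.1]
13.8 [0.5004 0.1151 0.2444] [ 1.7992e+02 -9.0000e-02 -1.0822e+02] F [-0.38  0.21  0.22] 0.0002533206191568432 0.2656443603336811 [ 35.   8. -23.  -0. -59. -53.]
0.82 [248.024 234.78 ] 1766
0.66 [168.672 326.214] 3768
0.6 [252. 237.]
0.8 [248. 234.]
1 [244. 232.]
1.2 [238. 231.]
1.4 [233. 230.]
1.6 [227. 231.]
1.8 [221. 233.]
2.0 [216. 235.]
```

The lid is at about 0.8 rad and following the fingers, so I'll continue.

Emit:
{"fn": "send_rows", "kwargs": {
  "deltas": [
    [[0.0125,0,0.0075],0],
    [[0.024,0,0.017],0],
    [[0.035,0,0.0275],0],
    [[0.045,0,0.0375],0],
    [[0.0525,0,0.0475],0]
  ]
}}

```text
clock: 14.32
tool_pos: [0.4878, 0.076, 0.2063]
orientation: [180.0, -0.0, -108.2]
force: [0.3, 1.9, 1.5]
opening: 0.0005
gripper_force: 0.8
```

Emit:
{"fn": "send_rows", "kwargs": {
  "deltas": [
    [[0.006,0,0.009],0],
    [[0.0125,0,0.0175],0],
    [[0.019,0,0.029],0],
    [[0.024,0,0.04],0],
    [[0.026,0,0.046],0]
  ]
}}

```text
clock: 14.73
tool_pos: [0.4813, 0.0565, 0.1692]
orientation: [180.0, -0.0, -108.2]
force: [0.3, 0.9, 1.2]
opening: 0.0006
gripper_force: 0.9
```

```bash
python3 - <<'E'
from h import *
cs(3); st()
E
```

```text
tcp in case mm [ -0.6 -69.7 169.3]
14.88 [0.4814 0.0568 0.1699] [ 1.7993e+02 -9.0000e-02 -1.0817e+02] F [-0.93 -0.49  0.7 ] 0.00043629324372213214 0.5124296699068509 [ 30.  10. -32.   0. -48. -48.]
```

Emit:
{"fn": "send_rows", "kwargs": {
  "deltas": [
    [[0.003,0,0.003],0],
    [[0.006,0,0.006],0],
    [[0.008,0,0.008],0],
    [[0.009,0,0.0095],0],
    [[0.01,0,0.011],0]
  ]
}}

```text
clock: 15.3
tool_pos: [0.4795, 0.0496, 0.1618]
orientation: [-180.0, 0.0, -108.1]
force: [-0.0, 2.0, 1.1]
opening: 0.0006
gripper_force: 0.9
```

Emit:
{"fn": "send_rows", "kwargs": {
  "deltas": [
    [[0,0,0.001],0],
    [[0,0,0.002],0],
    [[0,0,0.003],0],
    [[0,0,0.004],0],
    [[0,0,0.005],0]
  ]
}}

```text
clock: 15.72
tool_pos: [0.4792, 0.0494, 0.1576]
orientation: [180.0, -0.0, -108.2]
force: [-0.1, -0.7, 2.4]
opening: 0.0005
gripper_force: 0.9
```

Emit:
{"fn": "send_rows", "kwargs": {
  "deltas": [
    [[0,0,0.001],0],
    [[0,0,0.002],0],
    [[0,0,0.003],0],
    [[0,0,0.004],0],
    [[0,0,0.004],0]
  ]
}}

```text
clock: 16.13
tool_pos: [0.4791, 0.0496, 0.1542]
orientation: [180.0, -0.0, -108.2]
force: [-0.8, -0.2, 0.8]
opening: 0.0002
gripper_force: 0.6
```

Emit:
{"fn": "send_rows", "kwargs": {
  "deltas": [
    [[0,0,0.001],0],
    [[0,0,0.002],0],
    [[0,0,0.003],0],
    [[0,0,0.003],0],
    [[0,0,0.003],0]
  ]
}}

```text
clock: 16.55
tool_pos: [0.4793, 0.0496, 0.152]
orientation: [180.0, -0.0, -108.2]
force: [-0.7, -0.8, 0.7]
opening: 0.0004
gripper_force: 0.7
```

Emit:
{"fn": "send_rows", "kwargs": {
  "deltas": [
    [[0,0,0.001],0],
    [[0,0,0.002],0],
    [[0,0,0.002],0],
    [[0,0,0.002],0],
    [[0,0,0.002],0]
  ]
}}

```text
clock: 16.97
tool_pos: [0.4793, 0.0495, 0.1508]
orientation: [-180.0, -0.0, -108.1]
force: [-1.6, -0.8, 6.8]
opening: 0.0004
gripper_force: 3.2
```

Emit:
{"fn": "send_rows", "kwargs": {
  "deltas": [
    [[0,0,0.0005],0],
    [[0,0,0.001],0],
    [[0,0,0.001],0],
    [[0,0,0.001],0],
    [[0,0,0.001],0]
  ]
}}

```text
clock: 17.38
tool_pos: [0.4793, 0.0495, 0.15]
orientation: [-180.0, -0.0, -108.1]
force: [-2.1, -1.5, 7.1]
opening: 0.0003
gripper_force: 3.3
```

Emit:
{"fn": "send_rows", "kwargs": {
  "deltas": [
    [[0,0,0.0005],0],
    [[0,0,0.001],0],
    [[0,0,0.0012],0],
    [[0,0,0.0012],0],
    [[0,0,0.0012],0]
  ]
}}

```text
clock: 17.8
tool_pos: [0.4792, 0.0494, 0.149]
orientation: [180.0, -0.0, -108.1]
force: [-1.6, -2.5, 5.9]
opening: 0.0003
gripper_force: 2.8
```

Emit:
{"fn": "send_rows", "kwargs": {
  "deltas": [
    [[0,0,0.0005],0],
    [[0,0,0.001],0],
    [[0,0,0.0012],0],
    [[0,0,0.0012],0],
    [[0,0,0.0012],0]
  ]
}}

```text
clock: 18.22
tool_pos: [0.4793, 0.0494, 0.1478]
orientation: [180.0, -0.0, -108.2]
force: [-0.9, -2.9, 3.9]
opening: 0.0005
gripper_force: 2.3
```

Emit:
{"fn": "send_rows", "kwargs": {
  "deltas": [
    [[0,0,0.0005],0],
    [[0,0,0.001],0],
    [[0,0,0.0012],0],
    [[0,0,0.0012],0],
    [[0,0,0.0012],0]
  ]
}}

```text
clock: 18.63
tool_pos: [0.4794, 0.0497, 0.1467]
orientation: [-180.0, 0.0, -108.2]
force: [-0.7, -0.5, 3.5]
opening: 0.0008
gripper_force: 1.3
```

Emit:
{"fn": "send_rows", "kwargs": {
  "deltas": [
    [[0,0,0.0005],0],
    [[0,0,0.001],0],
    [[0,0,0.0012],0],
    [[0,0,0.0012],0],
    [[0,0,0.0012],0]
  ]
}}

```text
clock: 19.05
tool_pos: [0.4794, 0.0498, 0.1458]
orientation: [-180.0, 0.0, -108.2]
force: [0.5, -1.6, 1.1]
opening: 0.0009
gripper_force: 0.7
```

Emit:
{"fn": "send_rows", "kwargs": {
  "deltas": [
    [[0,0,0.0005],0],
    [[0,0,0.001],0],
    [[0,0,0.0012],0],
    [[0,0,0.0012],0],
    [[0,0,0.0012],0]
  ]
}}

```text
clock: 19.47
tool_pos: [0.4794, 0.0497, 0.1448]
orientation: [-180.0, 0.0, -108.2]
force: [-0.4, -0.3, 0.7]
opening: 0.0006
gripper_force: 0.3
```

Emit:
{"fn": "send_rows", "kwargs": {
  "deltas": [
    [[0,0,0.0005],0],
    [[0,0,0.001],0],
    [[0,0,0.0012],0],
    [[0,0,0.0012],0],
    [[0,0,0.0012],0]
  ]
}}

```text
clock: 19.88
tool_pos: [0.4794, 0.0497, 0.1439]
orientation: [180.0, 0.0, -108.2]
force: [0.4, 0.6, 0.0]
opening: 0.0006
gripper_force: 0.0
```

Emit:
{"fn": "send_rows", "kwargs": {
  "deltas": [
    [[0,0,0.0005],0],
    [[0,0,0.001],0],
    [[0,0,0.0012],0],
    [[0,0,0.0012],0],
    [[0,0,0.0012],0]
  ]
}}

```text
clock: 20.3
tool_pos: [0.4794, 0.0496, 0.143]
orientation: [-180.0, 0.0, -108.2]
force: [0.1, -0.1, -0.5]
opening: 0.0005
gripper_force: 0.2
```

Emit:
{"fn": "send_rows", "kwargs": {
  "deltas": [
    [[0,0,0.0005],0],
    [[0,0,0.001],0],
    [[0,0,0.0012],0],
    [[0,0,0.0012],0],
    [[0,0,0.0012],0]
  ]
}}

```text
clock: 20.72
tool_pos: [0.4794, 0.0496, 0.1421]
orientation: [-180.0, 0.0, -108.1]
force: [-0.9, 0.5, 2.8]
opening: 0.0003
gripper_force: 1.6
```

Contact with the rest. A little more pressure will confirm it.

Emit:
{"fn": "send_rows", "kwargs": {
  "deltas": [
    [[0,0,0.0005],0],
    [[0,0,0.001],0],
    [[0,0,0.001],0],
    [[0,0,0.001],0],
    [[0,0,0.001],0]
  ]
}}

```text
clock: 21.13
tool_pos: [0.4794, 0.0496, 0.1417]
orientation: [-180.0, 0.0, -108.1]
force: [-2.5, -0.7, 9.3]
opening: 0.0005
gripper_force: 4.3
```

Emit:
{"fn": "send_rows", "kwargs": {
  "deltas": [
    [[0,0,-0.002],0],
    [[0,0,-0.005],0],
    [[0,0,-0.01],0],
    [[0,0,-0.02],0],
    [[0,0,-0.03],0]
  ]
}}

```text
clock: 21.55
tool_pos: [0.4793, 0.0496, 0.1657]
orientation: [180.0, -0.0, -108.2]
force: [-0.6, 0.4, -0.2]
opening: 0.0004
gripper_force: 0.0
```

Emit:
{"fn": "send_rows", "kwargs": {
  "deltas": [
    [[0,0,-0.03],0],
    [[0,0,-0.07],0],
    [[0,0,-0.12],0],
    [[0,0,-0.17],0],
    [[0,0,-0.2],0]
  ]
}}

```text
clock: 21.97
tool_pos: [0.4801, 0.0496, 0.3306]
orientation: [-179.7, 0.2, -108.1]
force: [1.3, -0.4, 0.1]
opening: 0.0004
gripper_force: 0.0
```

```bash
python3 - <<'E'
from h import *
st()
S=ctrl.snapshot("scene"); D=ctrl.snapshot("side")
im=np.hstack([cv2.resize(D["color"][140:310,130:330],None,fx=2,fy=2,interpolation=2),cv2.resize(S["color"][120:290,260:460],None,fx=2,fy=2,interpolation=2)])
cv2.imwrite("pics/g.png",im[:,:,::-1])
E
```

```text
21.97 [0.4801 0.0496 0.3306] [-179.73    0.18 -108.12] F [ 1.28 -0.41  0.11] 0.00038467303714111184 0.0 [ 29.   0. -19.   0. -70. -48.]
```

View pics/g.png

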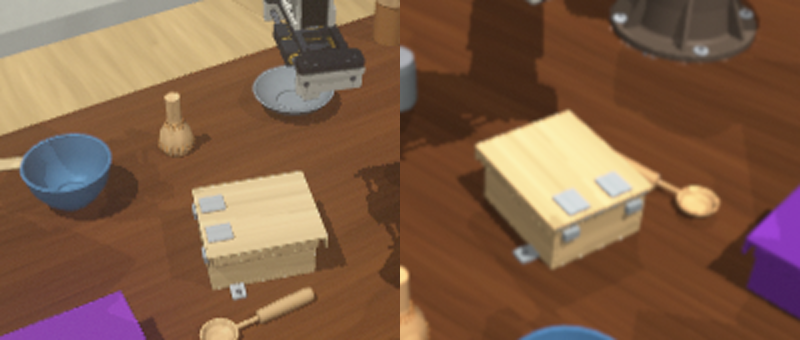

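Both views show the lid lying level and shut by itself, with the gripper clear above it and the neighbouring objects where they were.

```bash
python3 -c "
from plant import ctrl
print(ctrl.close_job())"
```

```text
the job is handed in; nothing more can be done
None
```

The pack lies flat in its cradle and the lid clicked and stays shut by itself; the highest force I read while pressing was about 9 N, and I handed the job in at about 22 s.

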